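Lock the thickness stop of a cake-mould press

TASK

On the cake-mould press, turn the black knob of the stop screw so that its white pointer lines up with the green mark on the beam. Then run the brass jam nut under it down (clockwise from above) until it meets the copper spring washer, and snug it up about an eighth of a turn past first touch so that the setting is locked: firmly nipped, but do not crush the washer. Leave the pointer on the mark, and do not shift the carton, jar or tin.

Things in the scene. Friction and masses are not known exactly. Their poses are not given: they have to be found in the camera images.
- press: Fixed bench press for moulded cakes: grey base plate 140 x 190 mm, two steel columns, a white crossbeam 56 mm wide, 190 mm long along the press's own y axis, its top 120 mm above the table. Origin: on the table under the vertical screw axis. The mark is a green stripe on the beam's top, 30 to 64 mm off the screw axis on the press's +y side.
- stop_screw (a joint): Angle of the stop screw (rad), growing clockwise seen from above; 0 = white pointer on the green mark (knob bar parallel to the beam); limits -1.7 and 1.7. Starts between -1.3 and -0.6, so it must be turned clockwise. It sinks 3.2 mm per rad clockwise (20 mm lead), turns at about 0.03 N m and stays where it is left.
- screw_grip (a point): Point to grip the stop screw's black bar knob: on the screw axis, 208 to 213 mm above the table, 9 mm below the knob's top. The bar is 14 mm thick, 36 mm long, 26 mm high; the point's y axis runs along the bar towards the white pointer end, its x axis across the bar.
- jam_nut: Brass hexagon jam nut on the screw under the knob: 46 mm across flats, 53 across corners, 22 mm thick. Origin on the axis at its seating face, 1 mm under the hexagon; x axis square to one pair of flats. Clockwise from above lowers it 3.2 mm per rad. Friction insert: turns stiffly at about 0.38 N m, apart from the screw, and stays where left. Starts with its seating face 10.5 to 12.5 mm above the boss.
- nut_mid (a point): Middle of the jam nut, 12 mm above its origin, axes as the nut's: the point to grip (about 30 N), fingers on opposite flats. The knob (at most 18 mm from the axis) then stands between the fingers, its top at most 65 mm above this point. Fingertips may reach 25 mm below this point, beside the boss.
- boss: Steel boss, diameter 41 mm, fixed on the beam about the axis; copper spring washers (40 mm) lie on it. Origin: on the axis at its foot; its top is 22 mm higher. The washers' free top is 2.5 to 7 mm above that, different each time, not measured: feel for it. From touch, clamp load rises about 80 N and the nut's torque about 0.24 N m per rad. Locked over 35 N, crushed over 100 N.
- carton: Loose green and brown cake carton 70 x 100 x 50 mm; origin under its centre. Bystander.
- jar: Loose amber jar with red cap, diameter 60, 85 mm high; origin under its centre. Bystander.
- tin: Loose open aluminium mould tin, diameter 76, 35 mm high; origin under its centre. Bystander.

How it is judged (in metres and radians):
On the way, in this order (a step that is already met when the one before it is completed fails the run):
1. the stop screw's pointer is on the green mark (within 0.15 rad) while the jam nut is still loose (value of joint stop_screw between -0.15 and 0.15 rad and contact force between jam_nut and boss below 1 N), for 0.2 s.
2. the jam nut clamps the washer with more than 35 N, the pointer still on the mark (contact force between jam_nut and boss above 35 N and value of joint stop_screw between -0.15 and 0.15 rad), for 0.2 s.
At the end, for the whole second after the job is handed in: The jam nut, at rest, presses the spring washer with between 35 and 100 N, and the stop screw's pointer is within 0.15 rad of the green mark (all of step 2 and contact force between jam_nut and boss below 100 N and linear speed of jam_nut below 0.01 m/s and angular speed of jam_nut below 0.05 rad/s); the robot touches nothing.
It fails at once if the washer is crushed: more than 100 N between jam nut and washer (contact force between jam_nut and boss above 100 N).
It fails at once if the carton, jar or tin is shifted by more than 30 mm (distance of any of carton, jar, tin from where it was at the start of the episode above 0.03 m).
It also fails if it takes over 61 s, if anything falls off the work surface, if the arm or the gripper's body presses on something with over 40 N, if the wrist force passes 120 N, or if a joint passes its speed limit or range.

ROBOT

A 6-joint arm with a two-finger parallel gripper is mounted at the origin on the work surface. World frame = base frame: x ahead of the robot, y to its left, z up, the work surface at z = 0. Lengths are in m, angles in degrees, forces in N, time in s.
With the tool pointing down it reaches from about 0.25 to 0.775 m from the base axis. Payload 4 kg.
Tool frame: the origin (TCP) lies midway between the tips of the shut fingers; the grasp point (between the pads) lies 19 mm behind it; z points along the fingers, y is the direction in which the jaws open and shut (so a half turn about z gives the same grasp; the last joint's range is limited). The gripper opens to 94 mm and grips with 3 to 60 N. Pads are 16 mm wide; open, the fingers measure 119 mm over their backs; the gripper's body (75 mm by 177 mm) begins 78 mm behind the grasp point.
Start: joints at [-76.095, 4.996, 78.535, -0, 96.463, -5.907], TCP at [0.186, -0.517, 0.206] pointing down, gripper open.
Joint ranges: [-177.83, 177.83], [-43.37, 116.18], [15.69, 146.23], [-61.86, 241.86], [9.47, 152.12], [-147.06, 147.06]. Speed limits (degrees/s): [159.86, 159.86, 180, 180, 180, 180].

INTERFACE

Orientations are given as a 3x3 rotation matrix whose columns are the frame's x, y, z axes.
In Python, from rig import * gives the robot as it stands.
- The arm moves only by the tool servo_tool, never from a script. Its argument "targets" is a list of rows, each an object with "jaw": the opening, from 0 (shut) to 1 (fully open); "translation": the shift along the tool's x, y, z in mm, a list of three; "twist": the turn about the tool's z in rad. A call has 1 to 8 rows; each row is the pose to reach, as a shift and turn from the pose commanded when the call began, along the tool's axes at that moment; what a row does not reach only later rows make up. A row lasts 1/12 s, in which the tool goes at most 41.7 mm and 7.16 degrees, less where a joint would pass 70% of its speed; a pose out of reach is approached as far as the arm can. A call with a gripper value outside its range is refused whole. The fingers move at their own pace and stop on an object; the grip force is fixed at half the most. Time passes only in rows, so rows that repeat a pose let the fingers close. It gives the time, the measured TCP pose, the force and the opening at its end, in the units of the state.
- get_obs(): the state, without advancing time (a new reading comes with each control period).
- get_image(name): name is "side" or "top" or "wrist"; returns the picture (480x640x3 uint8, blue, green, red); there is no depth.
- camera_model(name): a dict with "fx", "fy", "cx", "cy" (pixels), "dist_coeffs" ([k1, k2, p1, p2, k3] as OpenCV has them; the pictures are not rectified), "world_to_cam" (4x4, takes a point from world to camera coordinates); the wrist camera has in their place "T_tool_cam" (4x4, takes a point from camera to tool coordinates, whose origin is the TCP and whose axes are the flange's). Camera axes: x right, y up, looking along -z (the intrinsics and any distortion apply to the point x, -y, -z); pixel columns grow to the right and rows downward; lengths in m; the calibration is good to about 2 mm. A picture is of the moment at which its call begins: read the wrist's pose just before it. camera_model takes no time and is no camera call.
- finish_job(): hands the job in, once; it reports no verdict.
The state is a dict: "time": time; "joint_positions": joint angles; "joint_velocities": joint speeds; "effort": joint torques, N m; "position": TCP position; "ee_rot": TCP orientation; "force": force on the tool from outside, world axes, zero at the start; "moment": the same for the moment, N m; "opening": opening from 0.0 (shut) to 1.0 (fully open).
Only numpy, scipy, OpenCV 4.12 (cv2) and the standard library are available. Lean on these libraries where they do the work, as an engineer would, in place of code of your own. Each camera call takes 0.05 s, during which the arm holds its last target. There are 200 camera calls.

## Working session

There is one attempt and no reset: what is moved stays moved. The work goes in short steps, Python scripts to look and compute and a tool call to move; the robot and the scene stay as the last step left them, time stands still between calls to the robot, and variables do not carry over. Pictures are saved under pics/ and viewed, about 8 in all and at most 12, crops included, and the job is handed in when it is done.

Besides the shell and the picture viewer there is one more tool, called after ">>>" in YAML: its name, and indented under it one key for each argument. servo_tool: Moves the arm, as the interface text tells. Its arguments: {"type":"object","properties":{"targets":{"type":"array"}},"required":["targets"]}

```bash
mkdir -p pics; ls; python3 - <<'E'
from rig import *
import cv2, numpy as np
o=get_obs(); print(o)
a=get_image("top"); b=get_image("side")
cv2.imwrite("pics/top0.png",a); cv2.imwrite("pics/side0.png",b)
for n in("top","side","wrist"): print(n,camera_model(n))
E
```

```text
pics
{'time': 0.0, 'joint_positions': array([-7.60948709e+01,  5.03874090e+00,  7.86231077e+01, -5.59655312e-04,
        9.64607337e+01, -5.90767654e+00]), 'joint_velocities': array([-0.01238571,  0.07949148, -0.13115712, -0.10698344, -0.08277052,
        0.01505742]), 'effort': array([-4.73478376e-04, -3.40185142e+01, -3.02428973e+01,  7.17785326e-02,
        3.29101668e-02, -1.61146631e-04]), 'position': array([ 0.18628147, -0.51692955,  0.20432216]), 'ee_rot': array([[ 9.40805461e-01,  3.38946618e-01, -5.23566680e-04],
       [ 3.38946957e-01, -9.40803198e-01,  2.07443512e-03],
       [ 2.10549559e-04, -2.12910122e-03, -9.99997711e-01]]), 'force': array([ 0.08599788,  0.11072254, -0.417635  ]), 'moment': array([ 0.03625498,  0.00730203, -0.0237681 ]), 'opening': 1.0016145796094238}
top {'fx': 544.7688711418803, 'fy': 544.7688711418803, 'cx': 323.20277129205385, 'cy': 240.0021700037408, 'dist_coeffs': array([-0.01985884,  0.        ,  0.        ,  0.        ,  0.        ]), 'world_to_cam': array([[ 0.0043762 , -0.99998906, -0.00165202, -0.00582495],
       [ 0.99906125,  0.00430092
[... 465 characters left out ...]
112479, -0.33406145],
       [-0.4666012 ,  0.51020947,  0.72247465, -1.02687455],
       [ 0.        ,  0.        ,  0.        ,  1.        ]])}
wrist {'fx': 379.56556305205373, 'fy': 379.56556305205373, 'cx': 317.7704005454454, 'cy': 237.38052771913735, 'dist_coeffs': array([-0.01816493,  0.        ,  0.        ,  0.        ,  0.        ]), 'T_tool_cam': array([[ 4.97256070e-04,  9.65171640e-01,  2.61617006e-01,
         7.60098156e-02],
       [ 9.99999841e-01, -4.10459913e-04, -3.86411135e-04,
         2.88174054e-04],
       [-2.65569776e-04,  2.61617156e-01, -9.65171691e-01,
        -1.79852285e-01],
       [ 0.00000000e+00,  0.00000000e+00,  0.00000000e+00,
         1.00000000e+00]])}
```

View pics/top0.png

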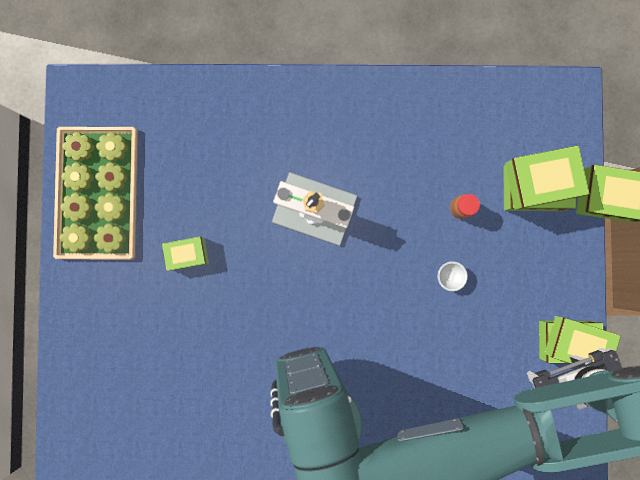

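View pics/side0.png

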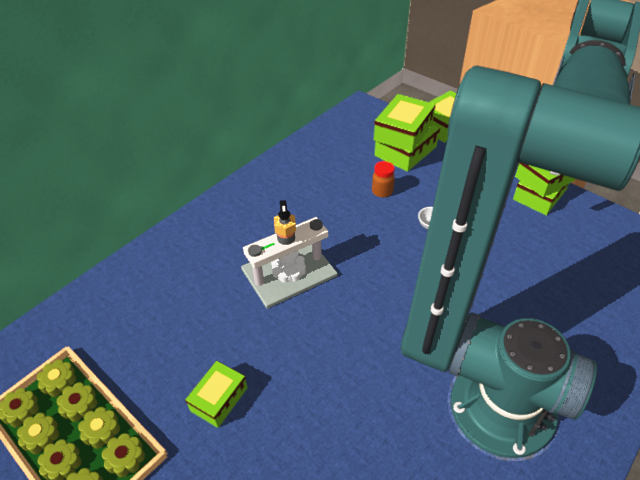

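The top view shows the press at about (313,205), with the green mark at about (295,197), left of the screw. The carton is near (185,253), the jar near (465,207) and the tin near (452,277), all well clear of the press. The side view shows the brass nut at about (285,228) and the knob at (284,208). Next I'll triangulate the screw axis.

```bash
cat > h.py <<'E'
from rig import *
import cv2, numpy as np
def ray(name,px,obs=None):
    m=camera_model(name); K=np.array([[m['fx'],0,m['cx']],[0,m['fy'],m['cy']],[0,0,1]])
    u=cv2.undistortPoints(np.array([[px]],float),K,m['dist_coeffs'])[0,0]
    d=np.array([u[0],-u[1],-1.])
    if name=='wrist':
        T=np.eye(4);T[:3,:3]=obs['ee_rot'];T[:3,3]=obs['position'];T=T@m['T_tool_cam']
    else: T=np.linalg.inv(m['world_to_cam'])
    return T[:3,3],T[:3,:3]@d
def onz(name,px,z,obs=None):
    c,d=ray(name,px,obs); return c+d*(z-c[2])/d[2]
def two(r1,r2):
    (a,d),(b,e)=r1,r2
    s=np.linalg.lstsq(np.c_[d,-e],b-a,rcond=None)[0]
    p,q=a+d*s[0],b+e*s[1]; return (p+q)/2,np.linalg.norm(p-q)
def blob(im,lo,hi,box=None):
    m=cv2.inRange(cv2.cvtColor(im,cv2.COLOR_BGR2HSV),lo,hi)
    if box is not None:
        x0,y0,x1,y1=box; k=np.zeros_like(m);k[y0:y1,x0:x1]=255;m&=k
    n,l,s,c=cv2.connectedComponentsWithStats(m)
    i=1+np.argmax(s[1:,4]); return c[i],s[i],l==i
E
python3 - <<'E'
from h import *
a=cv2.imread("pics/top0.png");b=cv2.imread("pics/side0.png")
bt,bs=(270,170,360,245),(240,195,340,305)
Br=((10,110,80),(26,255,255)); Gr=((45,120,60),(80,255,255))
ct=blob(a,*Br,bt);cs=blob(b,*Br,bs);print(ct[:2],cs[:2])
print("nut2",two(ray('top',ct[0]),ray('side',cs[0])))
gt=blob(a,*Gr,bt);gs=blob(b,*Gr,bs);print(gt[:2],gs[:2])
print("mark",onz('top',gt[0],.12),onz('side',gs[0],.12))
x0,y0,x1,y1=bt
A=cv2.resize(a[y0:y1,x0:x1],None,fx=5,fy=5,interpolation=2);B=cv2.resize(b[195:295,245:340],None,fx=3.7,fy=3.7,interpolation=2)
h=375
cv2.imwrite("pics/c.png",np.hstack([A[:h],B[:h]])[:, :800])
E
```

```text
(array([312., 211.]), array([311, 211,   3,   1,   3], dtype=int32)) (array([284.48208469, 226.53094463]), array([274, 215,  22,  22, 307], dtype=int32))
nut2 (array([0.54397891, 0.02696144, 0.17445029]), np.float64(0.013965452378572626))
(array([295.35294118, 197.76470588]), array([290, 196,  11,   5,  17], dtype=int32)) (array([267.10714286, 245.85714286]), array([261, 243,  13,   7,  28], dtype=int32))
mark [0.57608641 0.06412423 0.12      ] [0.57736133 0.06295866 0.12      ]Traceback (most recent call last):
  File "<stdin>", line 12, in <module>
    return _nx.concatenate(arrs, 1, dtype=dtype, casting=casting)
           ~~~~~~~~~~~~~~~^^^^^^^^^^^^^^^^^^^^^^^^^^^^^^^^^^^^^^^
ValueError: all the input array dimensions except for the concatenation axis must match exactly, but along dimension 0, the array at index 0 has size 375 and the array at index 1 has size 370
```

>>> servo_tool:
  targets:
    - {"jaw":1,"translation":[534,-377,-130],"twist":-1.54}
    - {"jaw":1,"translation":[534,-377,-130],"twist":-1.54}
    - {"jaw":1,"translation":[534,-377,-130],"twist":-1.54}
    - {"jaw":1,"translation":[534,-377,-130],"twist":-1.54}
    - {"jaw":1,"translation":[534,-377,-130],"twist":-1.54}
    - {"jaw":1,"translation":[534,-377,-130],"twist":-1.54}
    - {"jaw":1,"translation":[534,-377,-130],"twist":-1.54}
    - {"jaw":1,"translation":[534,-377,-130],"twist":-1.54}

```text
time: 0.77
position: [0.3743, -0.2476, 0.2706]
ee_rot: [[0.218, 0.976, -0.0], [0.976, -0.218, 0.0], [0.0, -0.0, -1.0]]
force: [0.6, -0.1, -0.3]
opening: 1.001
```

>>> servo_tool:
  targets:
    - {"jaw":1,"translation":[302,123,-64],"twist":-0.53}
    - {"jaw":1,"translation":[302,123,-64],"twist":-0.53}
    - {"jaw":1,"translation":[302,123,-64],"twist":-0.53}
    - {"jaw":1,"translation":[302,123,-64],"twist":-0.53}
    - {"jaw":1,"translation":[302,123,-64],"twist":-0.53}
    - {"jaw":1,"translation":[302,123,-64],"twist":-0.53}
    - {"jaw":1,"translation":[302,123,-64],"twist":-0.53}
    - {"jaw":1,"translation":[302,123,-64],"twist":-0.53}

```text
time: 1.43
position: [0.5617, 0.0196, 0.3343]
ee_rot: [[-0.301, 0.954, -0.001], [0.954, 0.301, -0.0], [0.0, -0.001, -1.0]]
force: [-0.0, -0.1, 0.6]
opening: 0.998
```

```bash
cat > look.py <<'E'
import sys,pickle
from h import *
o=get_obs(); w=get_image("wrist"); n=sys.argv[1]
cv2.imwrite(f"pics/{n}.png",w); pickle.dump(o,open(f"pics/{n}.pkl","wb"))
print(o['time'],o['position'],o['ee_rot'][:,0],o['joint_positions'],o['opening'])
E
python3 look.py w1
```

```text
1.4333 [0.56169712 0.01957608 0.33433388] [-3.00874389e-01  9.53663771e-01  1.17206906e-04] [-3.77825217e+00  7.30261916e+00  6.14796082e+01 -9.35327150e-03
  1.11258640e+02 -2.12917714e+01] 0.9982035130619524
```

View pics/w1.png

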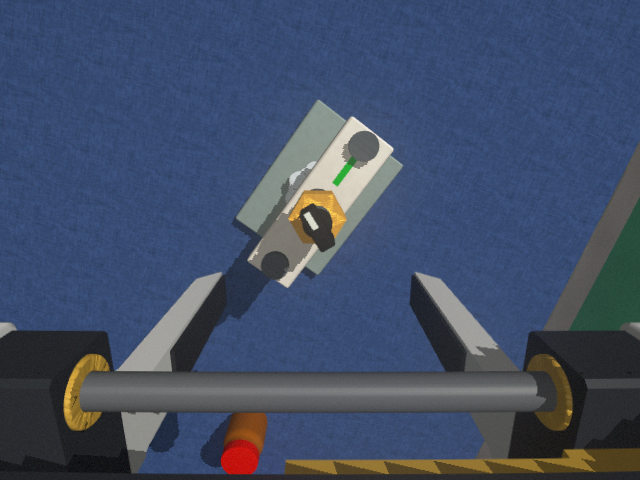

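The wrist view shows the press, with the green mark at about (344,171), the brass nut around (318,216), and the black knob with its white pointer at about (311,220). I'll enlarge that area and measure it.

```bash
python3 - <<'E'
from h import *
import pickle
o=pickle.load(open("pics/w1.pkl","rb"));w=cv2.imread("pics/w1.png")
box=(230,100,410,290)
g=blob(w,(45,120,60),(80,255,255),box); print("green",g[:2])
ys,xs=np.nonzero(g[2]); P=np.array([onz('wrist',(x,y),.12,o)[:2] for x,y in zip(xs,ys)])
c=P.mean(0);u=np.linalg.svd(P-c)[2][0]; t=(P-c)@u; print("mark c",c,"len",np.ptp(t),"dir deg",np.degrees(np.arctan2(u[1],u[0])))
k=blob(w,(0,0,0),(180,255,55),(285,195,345,255));print("knob",k[:2])
b=blob(w,(10,110,80),(26,255,255),(270,170,360,260));print("brass",b[:2])
pos=cv2.resize(w[130:290,240:400],None,fx=3.75,fy=3.75,interpolation=cv2.INTER_CUBIC);cv2.imwrite("pics/w1c.png",pos)
E
```

```text
green (array([343.94358974, 171.38461538]), array([333, 157,  23,  29, 195], dtype=int32))
mark c [0.5755097  0.06487342] len 0.032422959588088815 dir deg -108.7644438885898
knob (array([319.97744361, 238.67669173]), array([303, 222,  32,  29, 266], dtype=int32))
brass (array([317.32972136, 211.68962848]), array([ 288,  190,   59,   53, 1292], dtype=int32))
```

View pics/w1c.png

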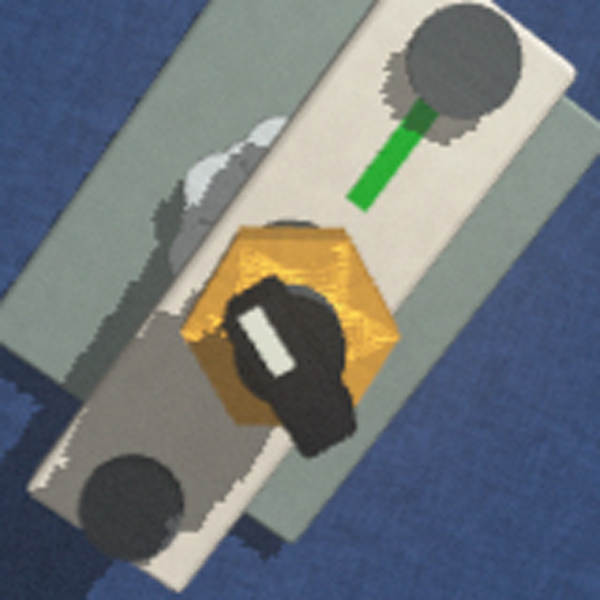

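```bash
python3 - <<'E'
from h import *
import pickle
o=pickle.load(open("pics/w1.pkl","rb"))
f=lambda p,z:onz('wrist',(p[0]/3.75+240,p[1]/3.75+130),z,o)[:2]
ang=lambda a,b:(np.degrees(np.arctan2(*(b-a)[::-1])),np.linalg.norm(b-a))
z=.2195
print("pointer",ang(f((285,372),z),f((250,312),z)),f((285,372),z),f((250,312),z))
print("bar edge R",ang(f((355,425),z),f((277,280),z))," L",ang(f((308,458),z),f((228,325),z)))
print("bar ctr",np.mean([f(p,z) for p in((355,425),(277,280),(308,458),(228,325))],0))
z=.1755
print("nut corners",ang(f((182,332),z),f((400,338),z)),np.mean([f((182,332),z),f((400,338),z)],0))
print("nut flat top edge",ang(f((240,238),z),f((345,238),z)))
print(camera_model('wrist')['T_tool_cam'][:3,3],ray('wrist',(318,237),o))
# expected image pos of axis at heights
E
```

```text
pointer (np.float64(137.0057381826335), np.float64(0.01497434448537194)) [0.55954075 0.02157342] [0.54858818 0.0317848 ]
bar edge R (np.float64(135.39780120141137), np.float64(0.03578355744652991))  L (np.float64(137.54023818591963), np.float64(0.03400455301818433))
bar ctr [0.56111716 0.02184488]
nut corners (np.float64(15.929303094472651), np.float64(0.05309701039685974)) [0.56124446 0.02037153]
nut flat top edge (np.float64(17.541331560892665), np.float64(0.02510823178233273))
[ 7.58522220e-02 -1.21932969e-04 -1.79853337e-01] (array([0.53888866, 0.09189576, 0.51419614]), array([ 0.07902598, -0.24894959, -0.96528771]))
```

>>> servo_tool:
  targets:
    - {"jaw":0.6,"translation":[1.4,-0.3,20],"twist":-0.12}
    - {"jaw":0.6,"translation":[1.4,-0.3,40],"twist":-0.24}
    - {"jaw":0.6,"translation":[1.4,-0.3,70],"twist":-0.36}
    - {"jaw":0.6,"translation":[1.4,-0.3,100],"twist":-0.48}
    - {"jaw":0.6,"translation":[1.4,-0.3,125],"twist":-0.515}
    - {"jaw":0.6,"translation":[1.4,-0.3,142],"twist":-0.515}
    - {"jaw":0.6,"translation":[1.4,-0.3,142],"twist":-0.515}
    - {"jaw":0.6,"translation":[1.4,-0.3,142],"twist":-0.515}

```text
time: 2.15
position: [0.5594, 0.0185, 0.1911]
ee_rot: [[-0.731, 0.682, -0.003], [0.682, 0.731, 0.0], [0.002, -0.002, -1.0]]
force: [0.3, 0.4, 0.3]
opening: 0.601
```

```bash
python3 look.py w2
```

```text
2.15 [0.55943042 0.0185319  0.19114641] [-0.73097993  0.68239446  0.00247829] [-3.90222431e+00  6.56869463e+00  7.84444933e+01 -6.49324507e-03
  9.51751212e+01 -5.08717496e+01] 0.6014013509862104
```

View pics/w2.png

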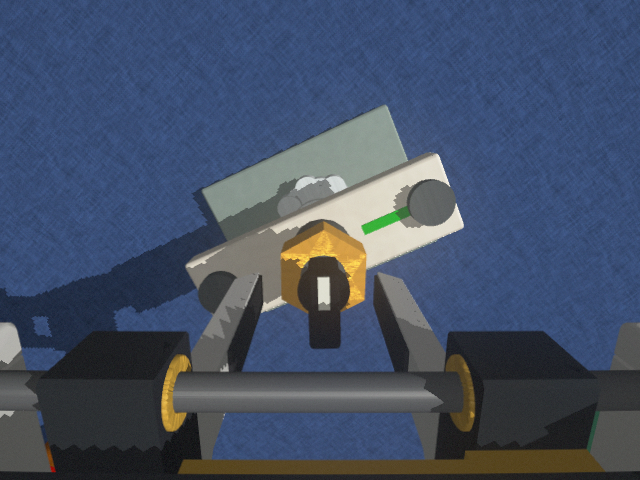

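The fingers straddle the knob bar. The pointer is at (324,293), parallel to the tool's x axis but about 2.4 mm towards +y of the jaw centre. I'll centre on it and grip.

>>> servo_tool:
  targets:
    - {"jaw":0.6,"translation":[0,2.4,0],"twist":0}
    - {"jaw":0.6,"translation":[0,2.4,0],"twist":0}
    - {"jaw":0.1,"translation":[0,2.4,0],"twist":0}
    - {"jaw":0.0,"translation":[0,2.4,0],"twist":0}
    - {"jaw":0.0,"translation":[0,2.4,0],"twist":0}
    - {"jaw":0.0,"translation":[0,2.4,0],"twist":0}
    - {"jaw":0.0,"translation":[0,2.4,0],"twist":0}
    - {"jaw":0.0,"translation":[0,2.4,0],"twist":0}

```text
time: 2.87
position: [0.5618, 0.0201, 0.1925]
ee_rot: [[-0.731, 0.682, -0.001], [0.682, 0.731, -0.001], [-0.0, -0.001, -1.0]]
force: [-1.5, -0.0, 0.7]
opening: 0.257
```

>>> servo_tool:
  targets:
    - {"jaw":0.0,"translation":[0,0,0],"twist":0}
    - {"jaw":0.0,"translation":[0,0,0],"twist":0}
    - {"jaw":0.0,"translation":[0,0,0],"twist":0}
    - {"jaw":0.0,"translation":[0,0,0],"twist":0}

```text
time: 3.2
position: [0.5618, 0.0202, 0.1925]
ee_rot: [[-0.731, 0.682, -0.0], [0.682, 0.731, -0.001], [-0.0, -0.001, -1.0]]
force: [-2.4, -0.5, 0.9]
opening: 0.258
```

The jaws stopped at 0.257, about 24 mm. That suggests the tips are on the round collar under the bar, which is about 23 mm across in the earlier view. I'll open, go up 4.5 mm and grip again.

>>> servo_tool:
  targets:
    - {"jaw":0.4,"translation":[0,0,0],"twist":0}
    - {"jaw":0.4,"translation":[0,0,0],"twist":0}
    - {"jaw":0.4,"translation":[0,0,-4.5],"twist":0}
    - {"jaw":0.0,"translation":[0,0,-4.5],"twist":0}
    - {"jaw":0.0,"translation":[0,0,-4.5],"twist":0}
    - {"jaw":0.0,"translation":[0,0,-4.5],"twist":0}
    - {"jaw":0.0,"translation":[0,0,-4.5],"twist":0}
    - {"jaw":0.0,"translation":[0,0,-4.5],"twist":0}

```text
time: 3.87
position: [0.5618, 0.0202, 0.197]
ee_rot: [[-0.731, 0.682, -0.001], [0.682, 0.731, -0.001], [-0.0, -0.001, -1.0]]
force: [0.1, -0.5, 1.1]
opening: 0.145
```

>>> servo_tool:
  targets:
    - {"jaw":0.0,"translation":[0,0,0],"twist":0}
    - {"jaw":0.0,"translation":[0,0,0.4],"twist":0.12}
    - {"jaw":0.0,"translation":[0,0,0.8],"twist":0.24}
    - {"jaw":0.0,"translation":[0,0,1.1],"twist":0.36}
    - {"jaw":0.0,"translation":[0,0,1.5],"twist":0.48}
    - {"jaw":0.0,"translation":[0,0,1.9],"twist":0.6}
    - {"jaw":0.0,"translation":[0,0,2.3],"twist":0.72}
    - {"jaw":0.0,"translation":[0,0,2.7],"twist":0.84}

```text
time: 4.53
position: [0.5603, 0.0196, 0.1942]
ee_rot: [[0.026, 1.0, -0.004], [1.0, -0.027, -0.002], [-0.002, -0.004, -1.0]]
force: [-5.6, -2.5, 3.2]
opening: 0.146
```

>>> servo_tool:
  targets:
    - {"jaw":0.0,"translation":[0,0,0.3],"twist":0.1}
    - {"jaw":0.0,"translation":[0,0,0.7],"twist":0.2}
    - {"jaw":0.0,"translation":[0,0,1.0],"twist":0.308}
    - {"jaw":0.0,"translation":[0,0,1.0],"twist":0.308}
    - {"jaw":0.0,"translation":[0,0,1.0],"twist":0.308}
    - {"jaw":0.0,"translation":[0,0,1.0],"twist":0.308}
    - {"jaw":0.0,"translation":[0,0,1.0],"twist":0.308}

```text
time: 5.12
position: [0.5598, 0.0196, 0.1933]
ee_rot: [[0.323, 0.946, -0.005], [0.946, -0.323, -0.002], [-0.003, -0.004, -1.0]]
force: [-6.6, -2.5, 2.5]
opening: 0.147
```

>>> servo_tool:
  targets:
    - {"jaw":0.8,"translation":[0,0,0],"twist":0}
    - {"jaw":0.8,"translation":[0,0,0],"twist":0}
    - {"jaw":0.8,"translation":[0,0,-3],"twist":0}
    - {"jaw":0.8,"translation":[0,0,-10],"twist":0}
    - {"jaw":0.8,"translation":[0,0,-30],"twist":0}
    - {"jaw":0.8,"translation":[0,0,-60],"twist":0}
    - {"jaw":0.8,"translation":[0,0,-70],"twist":-0.12}
    - {"jaw":0.8,"translation":[0,0,-70],"twist":-0.24}

```text
time: 5.78
position: [0.5639, 0.0205, 0.2685]
ee_rot: [[0.082, 0.997, 0.009], [0.997, -0.082, -0.0], [0.0, 0.009, -1.0]]
force: [0.1, -0.3, -0.2]
opening: 0.678
```

>>> servo_tool:
  targets:
    - {"jaw":0.8,"translation":[0,0,0],"twist":-0.12}
    - {"jaw":0.8,"translation":[0,0,0],"twist":-0.24}
    - {"jaw":0.8,"translation":[0,0,0],"twist":-0.36}
    - {"jaw":0.8,"translation":[0,0,0],"twist":-0.48}
    - {"jaw":0.8,"translation":[0,0,0],"twist":-0.6}
    - {"jaw":0.8,"translation":[0,0,0],"twist":-0.72}
    - {"jaw":0.8,"translation":[0,0,0],"twist":-0.84}
    - {"jaw":0.8,"translation":[0,0,0],"twist":-0.96}

```text
time: 6.45
position: [0.5624, 0.0205, 0.264]
ee_rot: [[-0.77, 0.639, 0.001], [0.639, 0.77, 0.0], [-0.001, 0.001, -1.0]]
force: [0.6, -0.4, -0.7]
opening: 0.801
```

>>> servo_tool:
  targets:
    - {"jaw":0.8,"translation":[0,0,0],"twist":-0.12}
    - {"jaw":0.8,"translation":[0,0,0],"twist":-0.24}
    - {"jaw":0.8,"translation":[0,0,0],"twist":-0.36}
    - {"jaw":0.8,"translation":[0,0,0],"twist":-0.48}
    - {"jaw":0.8,"translation":[0,0,0],"twist":-0.6}
    - {"jaw":0.8,"translation":[0,0,0],"twist":-0.72}
    - {"jaw":0.8,"translation":[0,0,0],"twist":-0.84}
    - {"jaw":0.8,"translation":[0,0,0],"twist":-0.96}

```text
time: 7.12
position: [0.5624, 0.0205, 0.264]
ee_rot: [[-0.964, -0.264, 0.001], [-0.264, 0.964, 0.0], [-0.001, -0.0, -1.0]]
force: [0.2, 0.5, -0.4]
opening: 0.801
```

>>> servo_tool:
  targets:
    - {"jaw":0.8,"translation":[0,0,0],"twist":-0.03}
    - {"jaw":0.8,"translation":[0,0,0],"twist":-0.03}
    - {"jaw":0.8,"translation":[0,0,0],"twist":-0.03}
    - {"jaw":0.8,"translation":[0,0,0],"twist":-0.03}

```text
time: 7.45
position: [0.5622, 0.0205, 0.2636]
ee_rot: [[-0.958, -0.286, 0.001], [-0.286, 0.958, -0.0], [-0.001, -0.0, -1.0]]
force: [-0.9, -0.2, -0.1]
opening: 0.799
```

```bash
python3 look.py w3
```

```text
7.45 [0.56217468 0.0204654  0.26362965] [-9.58121964e-01 -2.86359836e-01 -5.87784564e-04] [-3.68885948e+00  6.37577251e+00  7.04971637e+01 -1.28384059e-03
  1.03090686e+02 -1.10329299e+02] 0.7990580638304842
```

View pics/w3.png

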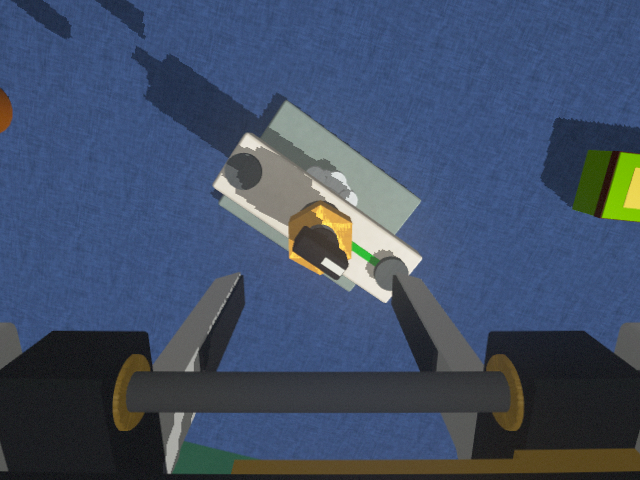

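The white pointer, about (335,267), now points along the green stripe, about (365,254). The nut's flats look vertical in the image, so the jaws are square to them. I'll measure the pointer angle and the axis offset.

```bash
python3 - <<'E'
from h import *
import pickle
o=pickle.load(open("pics/w3.pkl","rb"));w=cv2.imread("pics/w3.png")
def pca(m,z):
    ys,xs=np.nonzero(m);P=np.array([onz('wrist',(x,y),z,o)[:2] for x,y in zip(xs,ys)]);c=P.mean(0);u=np.linalg.svd(P-c)[2][0];u*=np.sign(u[1])
    return c,np.degrees(np.arctan2(u[1],u[0])),np.ptp((P-c)@u)
p=blob(w,(0,0,150),(180,60,255),(316,252,346,282));print("pointer",p[1],pca(p[2],.216))
g=blob(w,(45,120,60),(80,255,255),(340,230,390,280));print("mark",pca(g[2],.12))
b=cv2.inRange(cv2.cvtColor(w,cv2.COLOR_BGR2HSV),(10,90,50),(28,255,255))
for y in range(205,268,5):
    x=np.nonzero(b[y,270:370])[0]+270; print(y,x.min(),x.max(),end='; ')
cv2.imwrite("pics/w3c.png",cv2.resize(w[190:290,270:410],None,fx=5.5,fy=5.5,interpolation=cv2.INTER_CUBIC))
print(onz('wrist',(320.5,239),.1755,o))
E
```

```text
pointer [321 258  25  24 249] (array([0.56543394, 0.03236959]), np.float64(62.36119178777368), np.float64(0.020528321957424815))
mark (array([0.57628285, 0.06732127]), np.float64(70.29689953538265), np.float64(0.02969722601000247))
205 311 329; 210 302 337; 215 293 346; 220 290 350; 225 289 351; 230 289 351; 235 289 351; 240 289 351; 245 289 350; 250 289 350; 255 289 350; 260 293 306; 265 302 314; [0.55969758 0.02145128 0.1755    ]
```

View pics/w3c.png

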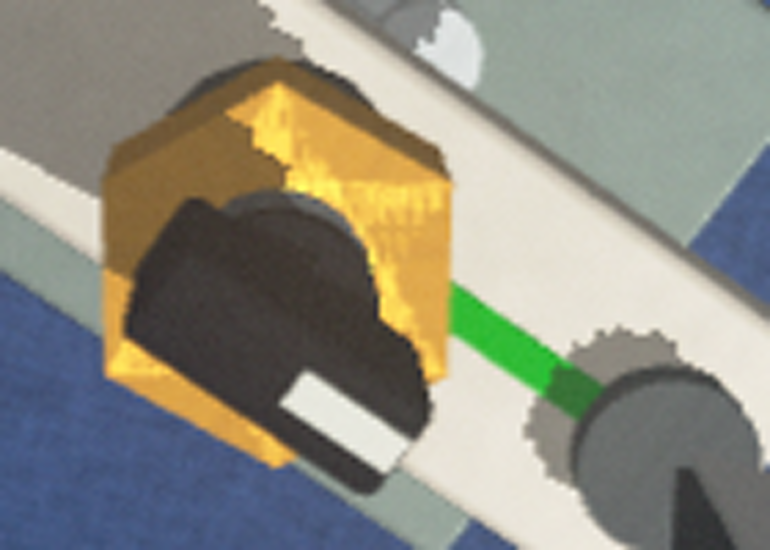

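```bash
python3 - <<'E'
from h import *
import pickle
o=pickle.load(open("pics/w3.pkl","rb"))
f=lambda p,z:onz('wrist',(p[0]/5.5+270,p[1]/5.5+190),z,o)[:2]
ang=lambda a,b:np.degrees(np.arctan2(*(b-a)[::-1]))
for z in (.213,.2165): print(ang(f((281,403),z),f((388,473),z)),ang(f((310,372),z),f((413,441),z)),f((347.5,422.5),z))
print(ang(f((128,338),.215),f((350,492),.215)), "bar side edge")
print(o['moment'],o['force'])
E
```

```text
72.06732041751906 71.61337506015666 [0.56524388 0.03138679]
72.06732041751924 71.61337506015664 [0.56408705 0.03088509]
70.33870340828645 bar side edge
[ 0.09139906 -0.07709497 -0.01663641] [-0.94148031 -0.18987358 -0.05755867]
```

>>> servo_tool:
  targets:
    - {"jaw":0.8,"translation":[1.4,1.4,30],"twist":0}
    - {"jaw":0.8,"translation":[1.4,1.4,60],"twist":0}
    - {"jaw":0.8,"translation":[1.4,1.4,90],"twist":0}
    - {"jaw":0.8,"translation":[1.4,1.4,116],"twist":0}
    - {"jaw":0.8,"translation":[1.4,1.4,116],"twist":0}
    - {"jaw":0.0,"translation":[1.4,1.4,116],"twist":0}
    - {"jaw":0.0,"translation":[1.4,1.4,116],"twist":0}
    - {"jaw":0.0,"translation":[1.4,1.4,116],"twist":0}

```text
time: 8.17
position: [0.5619, 0.0212, 0.1502]
ee_rot: [[-0.958, -0.287, 0.005], [-0.287, 0.958, -0.0], [-0.005, -0.002, -1.0]]
force: [-0.4, 0.1, -0.3]
opening: 0.626
```

>>> servo_tool:
  targets:
    - {"jaw":0.0,"translation":[0,0,0],"twist":0}
    - {"jaw":0.0,"translation":[0,0,0],"twist":0}
    - {"jaw":0.0,"translation":[0,0,0],"twist":0}
    - {"jaw":0.0,"translation":[0,0,0],"twist":0}
    - {"jaw":0.0,"translation":[0,0,0],"twist":0}
    - {"jaw":0.0,"translation":[0,0,0],"twist":0}

```text
time: 8.67
position: [0.5612, 0.0217, 0.1494]
ee_rot: [[-0.958, -0.287, 0.004], [-0.287, 0.958, 0.001], [-0.004, -0.001, -1.0]]
force: [-0.3, 0.9, 6.0]
opening: 0.486
```

```bash
cat > s.py <<'E'
from h import *
o=get_obs();R=o['ee_rot']
print("t%.2f psi%.2f pos%s F%s M%s op%.3f J6 %.1f eff6 %.3f"%(o['time'],np.degrees(np.arctan2(R[1,0],R[0,0])),np.round(o['position'],4),np.round(o['force'],1),np.round(o['moment'],3),o['opening'],o['joint_positions'][5],o['effort'][5]))
E
python3 s.py
```

```text
t8.67 psi-163.31 pos[0.5612 0.0217 0.1494] F[-0.3  0.9  6. ] M[ 0.451 -0.038 -0.072] op0.486 J6 -110.3 eff6 -0.062
```

>>> servo_tool:
  targets:
    - {"jaw":0.0,"translation":[0,0,0.2],"twist":0.06}
    - {"jaw":0.0,"translation":[0,0,0.4],"twist":0.12}
    - {"jaw":0.0,"translation":[0,0,0.6],"twist":0.18}
    - {"jaw":0.0,"translation":[0,0,0.8],"twist":0.24}
    - {"jaw":0.0,"translation":[0,0,1.0],"twist":0.3}
    - {"jaw":0.0,"translation":[0,0,1.2],"twist":0.36}
    - {"jaw":0.0,"translation":[0,0,1.3],"twist":0.42}
    - {"jaw":0.0,"translation":[0,0,1.5],"twist":0.48}

```text
time: 9.33
position: [0.5613, 0.0213, 0.1479]
ee_rot: [[-0.982, 0.189, 0.004], [0.189, 0.982, -0.001], [-0.004, 0.0, -1.0]]
force: [-0.5, 0.1, 4.9]
opening: 0.49
```

```bash
python3 s.py
```

```text
t9.33 psi169.08 pos[0.5613 0.0213 0.1479] F[-0.5  0.1  4.9] M[ 0.115 -0.122  0.349] op0.490 J6 -82.7 eff6 -0.232
```

>>> servo_tool:
  targets:
    - {"jaw":0.0,"translation":[0,0,0.2],"twist":0.06}
    - {"jaw":0.0,"translation":[0,0,0.4],"twist":0.12}
    - {"jaw":0.0,"translation":[0,0,0.6],"twist":0.18}
    - {"jaw":0.0,"translation":[0,0,0.8],"twist":0.24}

```text
time: 9.67
position: [0.5612, 0.0211, 0.1471]
ee_rot: [[-0.909, 0.417, 0.004], [0.417, 0.909, -0.001], [-0.004, 0.001, -1.0]]
force: [-0.4, -0.2, 6.2]
opening: 0.487
```

```bash
python3 s.py
```

```text
t9.67 psi155.33 pos[0.5612 0.0211 0.1471] F[-0.4 -0.2  6.2] M[0.007 0.025 0.332] op0.487 J6 -68.9 eff6 -0.232
```

>>> servo_tool:
  targets:
    - {"jaw":0.0,"translation":[0,0,0.2],"twist":0.06}
    - {"jaw":0.0,"translation":[0,0,0.4],"twist":0.12}
    - {"jaw":0.0,"translation":[0,0,0.6],"twist":0.18}
    - {"jaw":0.0,"translation":[0,0,0.8],"twist":0.24}

```text
time: 10.0
position: [0.5611, 0.0209, 0.1464]
ee_rot: [[-0.783, 0.622, 0.003], [0.622, 0.783, -0.001], [-0.004, 0.001, -1.0]]
force: [-1.1, -0.6, 6.5]
opening: 0.488
```

```bash
python3 s.py
```

```text
t10.00 psi141.57 pos[0.5611 0.0209 0.1464] F[-1.1 -0.6  6.5] M[-0.108  0.113  0.403] op0.488 J6 -55.2 eff6 -0.232
```

>>> servo_tool:
  targets:
    - {"jaw":0.0,"translation":[0,0,0.2],"twist":0.06}
    - {"jaw":0.0,"translation":[0,0,0.4],"twist":0.12}
    - {"jaw":0.0,"translation":[0,0,0.6],"twist":0.18}

```text
time: 10.25
position: [0.561, 0.0208, 0.1457]
ee_rot: [[-0.659, 0.752, 0.003], [0.752, 0.659, -0.002], [-0.003, 0.001, -1.0]]
force: [-1.8, -0.2, 6.4]
opening: 0.489
```

```bash
python3 s.py
```

```text
t10.25 psi131.25 pos[0.561  0.0208 0.1457] F[-1.8 -0.2  6.4] M[-0.157  0.159  0.352] op0.489 J6 -44.9 eff6 -0.232
```

```bash
sed -i 's/eff6 %.3f/eff6 %.5f/' s.py; python3 s.py
```

```text
t10.25 psi131.25 pos[0.561  0.0208 0.1457] F[-1.8 -0.2  6.4] M[-0.157  0.159  0.352] op0.489 J6 -44.9 eff6 -0.23229
```

>>> servo_tool:
  targets:
    - {"jaw":0.0,"translation":[0,0,0.2],"twist":0.06}
    - {"jaw":0.0,"translation":[0,0,0.4],"twist":0.12}
    - {"jaw":0.0,"translation":[0,0,0.6],"twist":0.18}

```text
time: 10.5
position: [0.5608, 0.0207, 0.1452]
ee_rot: [[-0.514, 0.858, 0.003], [0.858, 0.514, -0.002], [-0.003, 0.001, -1.0]]
force: [-0.3, -0.5, 6.7]
opening: 0.487
```

```bash
python3 s.py
```

```text
t10.50 psi120.93 pos[0.5608 0.0207 0.1452] F[-0.3 -0.5  6.7] M[-0.252  0.249  0.354] op0.487 J6 -34.6 eff6 -0.23280
```

>>> servo_tool:
  targets:
    - {"jaw":0.0,"translation":[0,0,0.2],"twist":0.06}
    - {"jaw":0.0,"translation":[0,0,0.4],"twist":0.12}
    - {"jaw":0.0,"translation":[0,0,0.6],"twist":0.18}

```text
time: 10.75
position: [0.5607, 0.0206, 0.1446]
ee_rot: [[-0.352, 0.936, 0.002], [0.936, 0.352, -0.002], [-0.003, 0.001, -1.0]]
force: [-3.1, -1.4, 6.4]
opening: 0.487
```

```bash
python3 s.py
```

```text
t10.75 psi110.62 pos[0.5607 0.0206 0.1446] F[-3.1 -1.4  6.4] M[-0.236  0.397  0.347] op0.487 J6 -24.2 eff6 -0.23337
```

The joint 6 effort is almost noise-free at about -0.233, so it makes a good touch detector. I'll carry on in small steps.

>>> servo_tool:
  targets:
    - {"jaw":0.0,"translation":[0,0,0.2],"twist":0.06}
    - {"jaw":0.0,"translation":[0,0,0.4],"twist":0.12}
    - {"jaw":0.0,"translation":[0,0,0.6],"twist":0.18}

```text
time: 11.0
position: [0.5605, 0.0205, 0.144]
ee_rot: [[-0.179, 0.984, 0.002], [0.984, 0.179, -0.002], [-0.002, 0.002, -1.0]]
force: [-3.1, -0.7, 8.0]
opening: 0.486
```

```bash
python3 s.py
```

```text
t11.00 psi100.30 pos[0.5605 0.0205 0.144 ] F[-3.1 -0.7  8. ] M[-0.291  0.465  0.332] op0.486 J6 -13.9 eff6 -0.23394
```

>>> servo_tool:
  targets:
    - {"jaw":0.0,"translation":[0,0,0.2],"twist":0.06}
    - {"jaw":0.0,"translation":[0,0,0.4],"twist":0.12}
    - {"jaw":0.0,"translation":[0,0,0.6],"twist":0.18}

```text
time: 11.25
position: [0.5604, 0.0205, 0.1435]
ee_rot: [[0.0, 1.0, 0.002], [1.0, -0.0, -0.002], [-0.002, 0.002, -1.0]]
force: [-2.6, -1.5, 7.3]
opening: 0.488
```

```bash
python3 s.py
```

```text
t11.25 psi89.99 pos[0.5604 0.0205 0.1435] F[-2.6 -1.5  7.3] M[-0.273  0.529  0.356] op0.488 J6 -3.6 eff6 -0.23465
```

>>> servo_tool:
  targets:
    - {"jaw":0.0,"translation":[0,0,0.2],"twist":0.06}
    - {"jaw":0.0,"translation":[0,0,0.4],"twist":0.12}
    - {"jaw":0.0,"translation":[0,0,0.6],"twist":0.18}

```text
time: 11.5
position: [0.5602, 0.0206, 0.1429]
ee_rot: [[0.179, 0.984, 0.001], [0.984, -0.179, -0.002], [-0.002, 0.002, -1.0]]
force: [-3.7, -1.6, 8.4]
opening: 0.485
```

```bash
python3 s.py
```

```text
t11.50 psi79.68 pos[0.5602 0.0206 0.1429] F[-3.7 -1.6  8.4] M[-0.224  0.602  0.384] op0.485 J6 6.7 eff6 -0.23554
```

>>> servo_tool:
  targets:
    - {"jaw":0.0,"translation":[0,0,0.2],"twist":0.06}
    - {"jaw":0.0,"translation":[0,0,0.4],"twist":0.12}
    - {"jaw":0.0,"translation":[0,0,0.6],"twist":0.18}

```text
time: 11.75
position: [0.56, 0.0206, 0.1423]
ee_rot: [[0.352, 0.936, 0.001], [0.936, -0.352, -0.002], [-0.002, 0.002, -1.0]]
force: [-3.0, -1.5, 9.5]
opening: 0.485
```

```bash
python3 s.py
```

```text
t11.75 psi69.36 pos[0.56   0.0206 0.1423] F[-3.  -1.5  9.5] M[-0.208  0.795  0.312] op0.485 J6 17.0 eff6 -0.23638
```

>>> servo_tool:
  targets:
    - {"jaw":0.0,"translation":[0,0,0.2],"twist":0.06}
    - {"jaw":0.0,"translation":[0,0,0.4],"twist":0.12}
    - {"jaw":0.0,"translation":[0,0,0.6],"twist":0.18}

```text
time: 12.0
position: [0.5599, 0.0207, 0.1417]
ee_rot: [[0.514, 0.858, 0.001], [0.858, -0.514, -0.002], [-0.001, 0.001, -1.0]]
force: [-4.5, -0.5, 8.7]
opening: 0.487
```

```bash
python3 s.py
```

```text
t12.00 psi59.05 pos[0.5599 0.0207 0.1417] F[-4.5 -0.5  8.7] M[-0.151  0.82   0.313] op0.487 J6 27.3 eff6 -0.23743
```

>>> servo_tool:
  targets:
    - {"jaw":0.0,"translation":[0,0,0.2],"twist":0.06}
    - {"jaw":0.0,"translation":[0,0,0.4],"twist":0.12}
    - {"jaw":0.0,"translation":[0,0,0.6],"twist":0.18}

```text
time: 12.25
position: [0.5598, 0.0208, 0.1411]
ee_rot: [[0.659, 0.752, 0.0], [0.752, -0.659, -0.002], [-0.001, 0.001, -1.0]]
force: [-5.3, -0.4, 8.9]
opening: 0.489
```

```bash
python3 s.py
```

```text
t12.25 psi48.74 pos[0.5598 0.0208 0.1411] F[-5.3 -0.4  8.9] M[-0.179  0.86   0.344] op0.489 J6 37.6 eff6 -0.23868
```

>>> servo_tool:
  targets:
    - {"jaw":0.0,"translation":[0,0,0.2],"twist":0.06}
    - {"jaw":0.0,"translation":[0,0,0.4],"twist":0.12}
    - {"jaw":0.0,"translation":[0,0,0.6],"twist":0.18}

```text
time: 12.5
position: [0.5596, 0.0209, 0.1406]
ee_rot: [[0.783, 0.622, -0.0], [0.622, -0.783, -0.001], [-0.001, 0.001, -1.0]]
force: [-4.9, -0.1, 9.8]
opening: 0.49
```

```bash
python3 s.py
```

```text
t12.50 psi38.43 pos[0.5596 0.0209 0.1406] F[-4.9 -0.1  9.8] M[-0.094  1.015  0.289] op0.490 J6 48.0 eff6 -0.23956
```

>>> servo_tool:
  targets:
    - {"jaw":0.0,"translation":[0,0,0.2],"twist":0.06}
    - {"jaw":0.0,"translation":[0,0,0.4],"twist":0.12}
    - {"jaw":0.0,"translation":[0,0,0.6],"twist":0.18}

```text
time: 12.75
position: [0.5595, 0.021, 0.1401]
ee_rot: [[0.882, 0.471, -0.0], [0.471, -0.882, -0.001], [-0.001, 0.001, -1.0]]
force: [-5.2, -0.3, 9.9]
opening: 0.486
```

```bash
python3 s.py
```

```text
t12.75 psi28.13 pos[0.5595 0.021  0.1401] F[-5.2 -0.3  9.9] M[-0.019  1.083  0.376] op0.486 J6 58.3 eff6 -0.22187
```

>>> servo_tool:
  targets:
    - {"jaw":0.0,"translation":[0,0,0.2],"twist":0.06}
    - {"jaw":0.0,"translation":[0,0,0.4],"twist":0.12}

```text
time: 12.92
position: [0.5595, 0.0211, 0.1398]
ee_rot: [[0.932, 0.363, -0.0], [0.363, -0.932, -0.001], [-0.001, 0.001, -1.0]]
force: [-5.7, -0.4, 10.9]
opening: 0.483
```

```bash
python3 s.py
```

```text
t12.92 psi21.26 pos[0.5595 0.0211 0.1398] F[-5.7 -0.4 10.9] M[0.066 1.171 0.387] op0.483 J6 65.1 eff6 -0.18955
```

>>> servo_tool:
  targets:
    - {"jaw":0.0,"translation":[0,0,0.2],"twist":0.06}
    - {"jaw":0.0,"translation":[0,0,0.4],"twist":0.12}

```text
time: 13.08
position: [0.5595, 0.0212, 0.1395]
ee_rot: [[0.969, 0.249, -0.0], [0.249, -0.969, -0.001], [-0.0, 0.001, -1.0]]
force: [-5.3, 0.3, 10.6]
opening: 0.49
```

```bash
python3 s.py
```

```text
t13.08 psi14.39 pos[0.5595 0.0212 0.1395] F[-5.3  0.3 10.6] M[0.142 1.19  0.475] op0.490 J6 72.0 eff6 -0.14744
```

Torque started rising near ψ≈31°. Both signals agree: the effort goes from -0.240 to -0.147, and Mz goes from 0.34 to 0.47. That puts the nut about 0.3 rad past touch. I'll go on in steps to about 0.7 to 0.75 rad.

>>> servo_tool:
  targets:
    - {"jaw":0.0,"translation":[0,0,0.2],"twist":0.06}
    - {"jaw":0.0,"translation":[0,0,0.4],"twist":0.12}

```text
time: 13.25
position: [0.5595, 0.0213, 0.1393]
ee_rot: [[0.991, 0.131, -0.0], [0.131, -0.991, -0.001], [-0.0, 0.001, -1.0]]
force: [-5.9, 1.4, 11.7]
opening: 0.487
```

```bash
python3 s.py
```

```text
t13.25 psi7.53 pos[0.5595 0.0213 0.1393] F[-5.9  1.4 11.7] M[0.132 1.227 0.483] op0.487 J6 78.9 eff6 -0.09818
```

>>> servo_tool:
  targets:
    - {"jaw":0.0,"translation":[0,0,0.2],"twist":0.06}
    - {"jaw":0.0,"translation":[0,0,0.4],"twist":0.12}

```text
time: 13.42
position: [0.5595, 0.0214, 0.1391]
ee_rot: [[1.0, 0.012, -0.0], [0.012, -1.0, -0.001], [-0.0, 0.001, -1.0]]
force: [-5.7, 0.3, 11.0]
opening: 0.485
```

```bash
python3 s.py
```

```text
t13.42 psi0.67 pos[0.5595 0.0214 0.1391] F[-5.7  0.3 11. ] M[0.151 1.254 0.545] op0.485 J6 85.7 eff6 -0.04890
```

>>> servo_tool:
  targets:
    - {"jaw":0.0,"translation":[0,0,0.15],"twist":0.05}
    - {"jaw":0.0,"translation":[0,0,0.3],"twist":0.1}

```text
time: 13.58
position: [0.5595, 0.0215, 0.1389]
ee_rot: [[0.996, -0.088, 0.0], [-0.088, -0.996, -0.0], [0.0, 0.0, -1.0]]
force: [-6.3, 1.4, 12.2]
opening: 0.489
```

```bash
python3 s.py
```

```text
t13.58 psi-5.02 pos[0.5595 0.0215 0.1389] F[-6.3  1.4 12.2] M[0.232 1.372 0.595] op0.489 J6 91.4 eff6 0.09769
```

>>> servo_tool:
  targets:
    - {"jaw":0.0,"translation":[0,0,0],"twist":0}
    - {"jaw":0.0,"translation":[0,0,0],"twist":0}
    - {"jaw":0.0,"translation":[0,0,0],"twist":0}

```text
time: 13.83
position: [0.5595, 0.0215, 0.1388]
ee_rot: [[0.996, -0.086, 0.0], [-0.086, -0.996, -0.0], [0.0, 0.0, -1.0]]
force: [-6.7, 1.5, 11.1]
opening: 0.485
```

```bash
python3 s.py
```

```text
t13.83 psi-4.93 pos[0.5595 0.0215 0.1388] F[-6.7  1.5 11.1] M[0.227 1.303 0.321] op0.485 J6 91.3 eff6 0.32309
```

By angle the nut is about 0.64 rad past touch, roughly 51 N. The torque rise puts it nearer 80 N at most. Both are inside 35 to 100 N, so I'll release and back off.

>>> servo_tool:
  targets:
    - {"jaw":0.8,"translation":[0,0,0],"twist":0}
    - {"jaw":0.8,"translation":[0,0,0],"twist":0}
    - {"jaw":0.8,"translation":[0,0,0],"twist":0}
    - {"jaw":0.8,"translation":[0,0,0],"twist":0}
    - {"jaw":0.8,"translation":[0,0,0],"twist":0}
    - {"jaw":0.8,"translation":[0,0,-20],"twist":0}
    - {"jaw":0.8,"translation":[0,0,-50],"twist":0}
    - {"jaw":0.8,"translation":[0,0,-80],"twist":0}

```text
time: 14.5
position: [0.5593, 0.0213, 0.2147]
ee_rot: [[0.996, -0.087, -0.004], [-0.087, -0.996, 0.0], [-0.004, 0.0, -1.0]]
force: [1.1, 0.1, 1.0]
opening: 0.802
```

>>> servo_tool:
  targets:
    - {"jaw":0.8,"translation":[0,0,-40],"twist":0}
    - {"jaw":0.8,"translation":[0,0,-50],"twist":0}
    - {"jaw":0.8,"translation":[0,0,-50],"twist":0}
    - {"jaw":0.8,"translation":[0,0,-50],"twist":0}
    - {"jaw":0.8,"translation":[0,0,-50],"twist":0}

```text
time: 14.92
position: [0.5594, 0.0214, 0.263]
ee_rot: [[0.996, -0.087, -0.004], [-0.087, -0.996, 0.0], [-0.004, 0.0, -1.0]]
force: [0.0, -0.0, -0.5]
opening: 0.8
```

```bash
python3 look.py w4; python3 - <<'E'
import cv2
w=cv2.imread('pics/w4.png');cv2.imwrite('pics/w4c.png',cv2.resize(w[130:290,220:420],None,fx=3.7,fy=3.7,interpolation=2))
E
```

```text
14.9167 [0.55944761 0.02136801 0.26296155] [ 0.99618595 -0.08715083 -0.00427506] [-3.61181290e+00  6.24697411e+00  7.07139027e+01 -5.25689347e-03
  1.03284263e+02  9.13867299e+01] 0.8000033083599933
```

View pics/w4c.png

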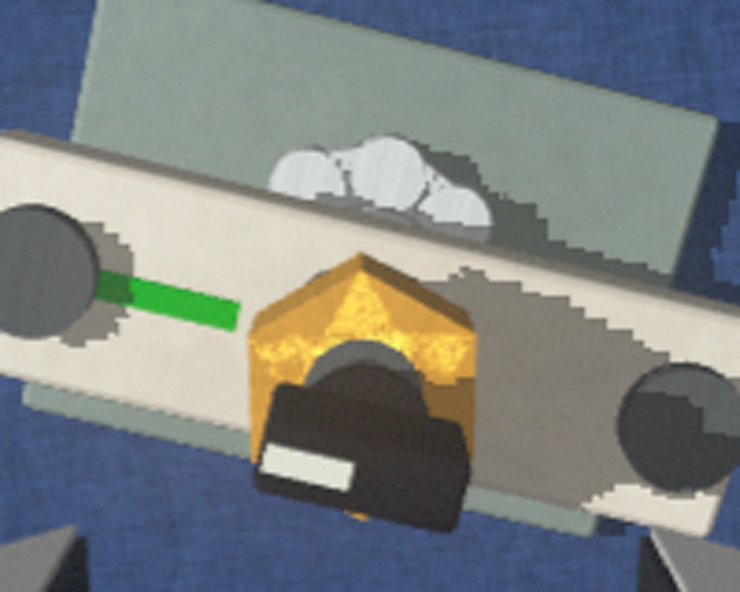

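The pointer at (308,468) in the crop is still parallel to the green stripe, and the nut's flats are still square to the jaws, so the nut followed the grip all the way. The gripper is clear, so I'll hand in.

```bash
python3 -c "
from rig import *
print(finish_job()); print(get_obs()['time'])"
```

```text
the job is handed in; nothing more can be done
None
the job is handed in; nothing more can be done
```

I turned the stop screw about 1.15 rad clockwise until the pointer met the green mark. Then I ran the jam nut down in a single grip until it touched the washer, about 2.9 rad, and snugged it about 0.64 rad further. That is a little under the eighth of a turn (0.785 rad) you asked for. The job was handed in at about 15 s; `finish_job()` gave no verdict.

- **Pointer:** it measured about 71–72° against 71° for the mark after I set it. In the last close-up it still looked parallel to the stripe within about 2°, judged by eye.
- **Grip on the nut:** the flats were still square to the jaws after release, so the nut turned with the gripper. The gripper was clear of everything, with force readings near zero.
- **Clamp load:** my two estimates disagree. The angle past touch gives about 51 N and the wrist torque rise about 80 N, because torque rose at about 0.37 N m per rad instead of 0.24. Both are inside 35–100 N, so I stopped short of the full eighth-turn to stay clear of crushing. The load was not measured directly.
- **First knob grip:** the jaws caught the round collar under the bar, so I opened, raised 4.5 mm and gripped again before turning.
- **Carton, jar and tin:** the arm never worked near them, but I did not re-measure their positions at the end.

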